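# Jog the feed slide four seconds

### The job

Jog the clamped heel along the little feed slide: press the broad mushroom-headed jog button fully down, keep it down without a break for about four seconds, then let it come up again, so that the carriage stops about at the fixed pointer. Leave the small button on the other, similar grey box alone; it belongs to another machine.

Things in the scene. Friction and masses are not known exactly. Their poses are not given: they have to be found in the camera images.
- jog_top (a point): centre of the top of the jog button's head when seen from above: a broad black mushroom head, 38 mm across, on a grey box 72 x 72 x 46 mm that is fixed to the bench. The point rides on the head, 76 mm above the bench while the button is up, 70 mm when fully down. z points up; the button is pressed straight down.
- jog (a joint): travel of the jog button in m: 0 up, 0.006 fully down. It is sprung (about 1 N to start it, 4 to 5 N fully down, then a hard stop) and comes up by itself when let go.
- other (a joint): travel of the button that must be left alone, in m: 0 up, 0.006 fully down. Its head is black and only 20 mm across, on a second, otherwise identical grey box on the bench in front of the robot; the boxes change places.
- carriage (a joint): travel in m of the feed slide's carriage with the heel: 0 at home (start), 0.085 at its end; 0.040 at the fixed pointer. The slide, behind the boxes, is a grey bed 310 x 110 mm, 130 mm high in all, motor at its left end. While the jog button is fully down the carriage creeps to the robot's right at about 10 mm/s (slower if partly pressed); let go, it stops and stays.

How it is judged:
By the outcome, as a careful person would: the job done as asked, in the order asked, and still so for the second after the job is handed in, with the robot touching nothing.
It also fails if it takes over 35 s, if anything falls off the work surface, if the arm or the gripper's body presses on something with over 40 N, if the wrist force passes 120 N, or if a joint passes its speed limit or range.

### The arm

A 6-joint arm with a two-finger parallel gripper is mounted at the origin on a cart in front of the work surface, level with it; the furniture and walls round the work are solid. World frame = base frame: x ahead of the robot, y to its left, z up, the work surface at z = 0. Lengths are in mm, angles in degrees, forces in N, time in s.
With the tool pointing down it reaches from about 350 to 850 mm from the base axis. Payload 8.1 kg.
Tool frame: the origin (TCP) lies between the finger pads; the fingertips stand 25 mm ahead of it and the grasp point (between the pads) lies 6 mm ahead of it (r.tcp_to_tips is the distance from the TCP to the fingertips, in mm); z points along the fingers, y is the line along which they close (so a half turn about z gives the same grasp; the last joint's range is limited). The gripper opens to 85 mm and grips with 20 to 120 N. Pads are 22 mm wide; open, the fingers measure 114 mm over their backs; the gripper's body (76 mm by 85 mm) begins 54 mm behind the grasp point. The pads swing forward as they close: fully open they stand 13 mm farther back than shut.
Start: joints at [70.795, 7.471, 85.268, -0, 87.261, -4.893], TCP at [148.304, 581.388, 256.292] pointing down, gripper open.
Joint ranges: [-169.43, 169.43], [-51.17, 129.36], [1.28, 143.12], [-76.62, 256.62], [0, 156.53], [-152.29, 152.29]. Speed limits (degrees/s): [136.94, 136.94, 159.86, 180, 180, 180].

### API

Orientations are given as [roll, pitch, yaw] about the fixed x, y, z axes, in that order (R = Rz(yaw) Ry(pitch) Rx(roll)).
In Python, from bench import r gives the robot as it stands.
- The arm moves only by the tool apply_moves, never from a script. Its arguments are lists of equal length, an entry for each row: "angular": the turn, a rotation vector about the world's x, y, z in units of 8 degrees (1.0 is 8 degrees), a list of three; "travel": the shift along the world's x, y, z in units of 40 mm (1.0 is 40 mm), a list of three; "jaw": the opening, from 0 (shut) to 1 (fully open). A call has 1 to 20 rows; each row shifts and turns the commanded pose from where the row before left it; what a row does not reach is not made up. A row lasts 1/8 s, in which the tool goes at most 62.5 mm and 10.7 degrees, less where a joint would pass 70% of its speed; a pose out of reach is approached as far as the arm can. A call is refused whole if a number of a shift passes 1 or a number of a turn 1, either way. A call with a gripper value outside its range is refused whole. The fingers move at their own pace and stop on an object; "force" is the grip in N (left out, the last holds). Time passes only in rows, so rows that do not move let the fingers close. It gives the time, the measured TCP pose, the force, the opening and the grip force at its end, in the units of the state.
- r.sense(): the state, without advancing time (a new reading comes with each control period).
- r.snapshot(name): name is "scene" or "top"; returns a dict with "color" (384x512x3 uint8, red, green, blue), "fx", "fy", "cx", "cy" (pixels), "R" (3x3) and "t" (3): a world point X has camera coordinates R X + t. Camera axes: x right, y down, z forward; pixel columns grow to the right and rows downward; lengths in mm; the calibration is good to about 2 mm. A picture is of the moment at which its call begins. There is no depth.
- r.hand_in(): hands the job in; it is judged then, once.
The state is a dict: "time": time; "joint_pos": joint angles; "qd": joint speeds; "joint_efforts": joint torques, N m; "tool_pos": TCP position; "tcp_rot": TCP orientation; "ft_force": force on the tool from outside, world axes, zero at the start; "wrist_torque": the same for the moment, N m; "finger_gap": finger opening in mm; "grip_force": force on a finger pad.
Only numpy, scipy, OpenCV 4.12 (cv2) and the standard library are available. Lean on these libraries where they do the work, as an engineer would, in place of code of your own. Each camera call takes 0.05 s, during which the arm holds its last target. There are 200 camera calls.

## Working session

There is one attempt and no reset: what is moved stays moved. The work goes in short steps, Python scripts to look and compute and a tool call to move; the robot and the scene stay as the last step left them, time stands still between calls to the robot, and variables do not carry over. Pictures are saved under pics/ and viewed, at most 10 in all, crops included, and the job is handed in when it is done.

Besides the shell and the picture viewer there is one more tool, called after "Request:" as name(argument=value, ...), one argument or row to a line, values as JSON. apply_moves: Moves the arm, as the interface text tells. Its arguments: {"type":"object","properties":{"angular":{"type":"array"},"travel":{"type":"array"},"jaw":{"type":"array"},"force":{"type":"number"}},"required":["angular","travel","jaw"]}

```bash
mkdir -p pics
python3 - <<'E'
from bench import r
import cv2,pickle
d={}
for n in("scene","top"):
    s=r.snapshot(n); d[n]=s; cv2.imwrite(f"pics/{n}0.png",s["color"][:,:,::-1])
pickle.dump(d,open("c.pkl","wb"))
print(r.sense())
E
```

```text
{'time': 0.1, 'joint_pos': array([ 7.07944123e+01,  7.51142455e+00,  8.53243811e+01,  2.74934654e-04,
        8.72615962e+01, -4.89313534e+00]), 'qd': array([-0.01113349, -0.1274584 , -0.10519485,  0.03549768, -0.16367886,
       -0.01911579]), 'joint_efforts': array([ 2.01118812e-03, -5.70954001e+01, -5.01940584e+01, -3.83369343e-05,
        8.07270961e-03,  4.06311059e-06]), 'tool_pos': array([148.15063554, 580.94469045, 255.32973174]), 'tcp_rot': array([-1.79902977e+02, -8.58172793e-03,  1.65687527e+02]), 'ft_force': array([-0.56976714,  0.73054605,  0.2232921 ]), 'wrist_torque': array([ 0.00928533, -0.01890742, -0.03704031]), 'grip_force': 0.0, 'finger_gap': 85.1894003698038}
```

View pics/top0.png

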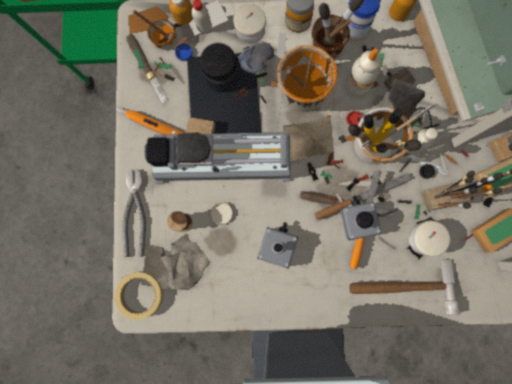

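View pics/scene0.png

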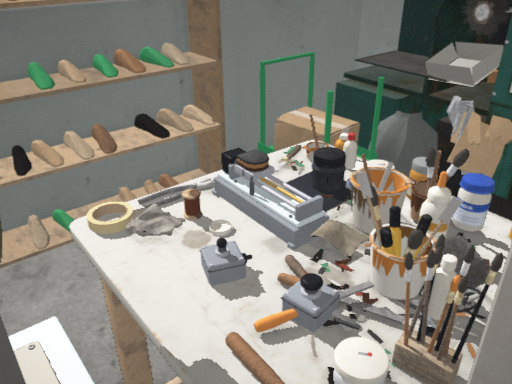

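The top view shows the broad head at about (365,219), right box, and the small head at (278,247), left box. In the scene view the broad head is at (312,282). I'll enlarge the crops.

Run:
```python
import cv2,pickle,numpy as np
d=pickle.load(open("c.pkl","rb"))
a=d["top"]["color"][190:250,330:400,::-1]; b=d["scene"]["color"][260:330,270:350,::-1]
a=cv2.resize(a,(560,480),interpolation=cv2.INTER_CUBIC)[:, :400+0+0] if 0 else cv2.resize(a,(420,360),interpolation=cv2.INTER_CUBIC)
b=cv2.resize(b,(380,360) if 0 else (370,324),interpolation=cv2.INTER_CUBIC)
o=np.zeros((360,800,3),np.uint8);o[:,:420]=a;o[:324,425:795]=b
cv2.imwrite("pics/crop1.png",o)
for n in d: print(n,{k:np.round(v,3).tolist() for k,v in d[n].items() if k!="color"})
```

```text
scene {'fx': 459.014, 'fy': 459.014, 'cx': 258.885, 'cy': 191.286, 'R': [[0.782, -0.623, -0.004], [-0.305, -0.377, -0.875], [0.543, 0.686, -0.485]], 't': [-369.029, 317.641, 604.274]}
top {'fx': 424.819, 'fy': 424.819, 'cx': 265.759, 'cy': 191.731, 'R': [[-0.03, -0.999, -0.021], [-0.991, 0.033, -0.129], [0.13, 0.017, -0.991]], 't': [114.021, 560.409, 906.838]}
```

View pics/crop1.png

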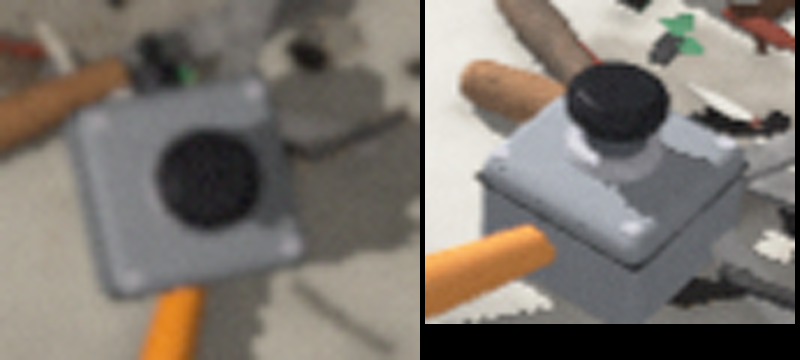

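The top crop puts the head centre at (209,178), which is full-image (364.5,219.4). The scene crop puts the head top at (617,97), which is (311.3,280.8).

Run:
```python
from bench import r
import pickle,numpy as np
d=pickle.load(open("c.pkl","rb"))
def ray(n,u,v):
    c=d[n];R=np.array(c["R"]);t=np.array(c["t"])
    return -R.T@t, R.T@np.array([(u-c["cx"])/c["fx"],(v-c["cy"])/c["fy"],1])
def at(n,u,v,z):
    o,k=ray(n,u,v);return o+k*(z-o[2])/k[2]
print(at("top",364.5,219.4,73),at("scene",311.3,280.8,75),"other",at("top",278,247,74))
print("bed ends",at("top",155,170,60),at("top",290,158,60),"bucket",at("top",380,135,150))
print(r.tcp_to_tips, r.sense()["tool_pos"])
```

```text
[ 493.37201429 -110.84447552   73.        ] [ 489.17668267 -116.64282185   75.        ] other [441.15300279  73.51708911  74.        ]
bed ends [616.8907362  337.61983463  60.        ] [633.47828565  40.60780595  60.        ] bucket [ 654.7461387 -135.0312145  150.       ]
25.0 [148.15063554 580.94469045 255.32973174]
```

Request:
apply_moves(
  angular=[
    [0,0,0],
    [0,0,0],
    [0,0,0],
    [0,0,0],
    [0,0,0],
    [0,0,0],
    [0,0,0],
    [0,0,0],
    [0,0,0],
    [0,0,0],
    [0,0,0],
    [0,0,0],
    [0,0,0],
    [0,0,0],
    [0,0,0],
    [0,0,0],
    [0,0,0],
    [0,0,0],
    [0,0,0],
    [0,0,0],
  ],
  travel=[
    [0.48,-0.96,0],
    [0.48,-0.96,0],
    [0.48,-0.96,0],
    [0.48,-0.96,0],
    [0.48,-0.96,0],
    [0.48,-0.96,0],
    [0.48,-0.96,0],
    [0.48,-0.96,0],
    [0.48,-0.96,0],
    [0.48,-0.96,0],
    [0.48,-0.96,0],
    [0.48,-0.96,0],
    [0.48,-0.96,0],
    [0.48,-0.96,0],
    [0.48,-0.96,0],
    [0.48,-0.96,0],
    [0.48,-0.96,0],
    [0.48,-0.96,0],
    [0,0,0],
    [0,0,0],
  ],
  jaw=[0,0,0,0,0,0,0,0,0,0,0,0,0,0,0,0,0,0,0,0],
)

```text
time: 2.6
tool_pos: [493.5, -109.5, 255.7]
tcp_rot: [180.0, -0.1, 165.7]
ft_force: [1.1, -0.1, -1.4]
finger_gap: 0.2
grip_force: 0.0
```

Request:
apply_moves(
  angular=[
    [0,0,0],
    [0,0,0],
    [0,0,0],
    [0,0,0],
    [0,0,0],
    [0,0,0],
  ],
  travel=[
    [0,-0.06,-0.9],
    [0,0,-0.9],
    [0,0,-0.9],
    [0,0,-0.8],
    [0,0,0],
    [0,0,0],
  ],
  jaw=[0,0,0,0,0,0],
)

```text
time: 3.35
tool_pos: [494.5, -111.8, 117.8]
tcp_rot: [180.0, 0.1, 165.7]
ft_force: [0.4, 0.4, -0.2]
finger_gap: 0.2
grip_force: 0.0
```

Run:
```python
from bench import r
import cv2,numpy as np,pickle
s=r.snapshot("scene"); t=r.snapshot("top")
pickle.dump({"scene":s,"top":t},open("c2.pkl","wb"))
o=np.zeros((500,800,3),np.uint8)
o[:,:400]=cv2.resize(s["color"][220:320,270:350,::-1],(400,500),interpolation=cv2.INTER_CUBIC)
o[:,400:]=cv2.resize(t["color"][150:250,320:400,::-1],(400,500),interpolation=cv2.INTER_CUBIC)
cv2.imwrite("pics/c2.png",o); q=r.sense();print(q["tool_pos"],q["ft_force"])
```

```text
[ 495.19461143 -112.30212676  118.44875025] [0.38113806 0.00559427 1.18071062]
```

View pics/c2.png

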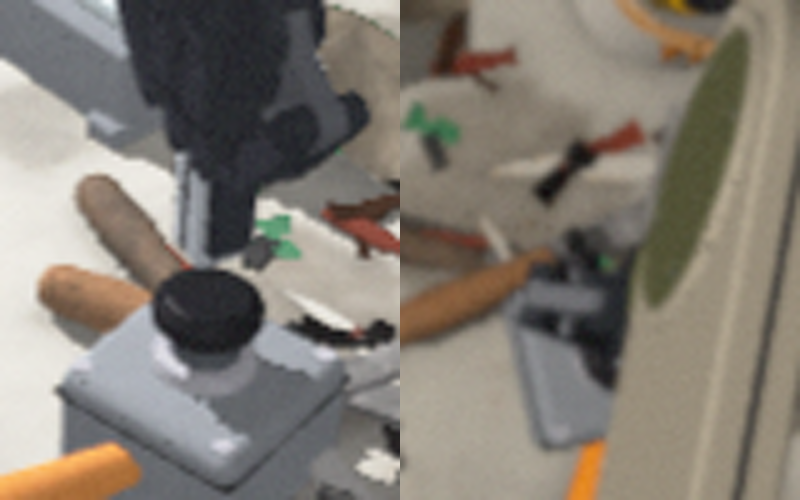

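The tips stand over the head within about 3 mm (tips at (215,250), head top at (208,297) in the left crop). I'll descend to just above it.

Request:
apply_moves(
  angular=[
    [0,0,0],
    [0,0,0],
    [0,0,0],
    [0,0,0],
  ],
  travel=[
    [-0.03,0,-0.33],
    [0,0,0],
    [0,0,0],
    [0,0,0],
  ],
  jaw=[0,0,0,0],
)

```text
time: 3.95
tool_pos: [492.8, -112.3, 103.3]
tcp_rot: [-180.0, 0.0, 165.7]
ft_force: [0.3, 0.4, 0.0]
finger_gap: -0.4
grip_force: 0.0
```

Request:
apply_moves(
  angular=[
    [0,0,0],
    [0,0,0],
    [0,0,0],
  ],
  travel=[
    [0,0,-0.26],
    [0,0,0],
    [0,0,0],
  ],
  jaw=[0,0,0],
)

```text
time: 4.32
tool_pos: [493.9, -112.6, 94.5]
tcp_rot: [-180.0, 0.2, 165.7]
ft_force: [-5.6, 1.9, 16.6]
finger_gap: 0.3
grip_force: 8.5
```

Request:
apply_moves(
  angular=[
    [0,0,0],
    [0,0,0],
    [0,0,0],
    [0,0,0],
    [0,0,0],
    [0,0,0],
    [0,0,0],
    [0,0,0],
    [0,0,0],
    [0,0,0],
    [0,0,0],
    [0,0,0],
    [0,0,0],
    [0,0,0],
    [0,0,0],
    [0,0,0],
  ],
  travel=[
    [0,0,0],
    [0,0,0],
    [0,0,0],
    [0,0,0],
    [0,0,0],
    [0,0,0],
    [0,0,0],
    [0,0,0],
    [0,0,0],
    [0,0,0],
    [0,0,0],
    [0,0,0],
    [0,0,0],
    [0,0,0],
    [0,0,0],
    [0,0,0],
  ],
  jaw=[0,0,0,0,0,0,0,0,0,0,0,0,0,0,0,0],
)

```text
time: 6.32
tool_pos: [494.0, -112.6, 94.6]
tcp_rot: [-180.0, 0.2, 165.7]
ft_force: [-5.6, 1.5, 16.4]
finger_gap: -0.5
grip_force: 8.5
```

Run:
```python
from bench import r
import cv2,numpy as np,pickle
s=r.snapshot("scene")["color"]; a=pickle.load(open("c.pkl","rb"))["scene"]["color"]
f=lambda i:cv2.resize(i[135:245,205:325,::-1],(400,367),interpolation=cv2.INTER_CUBIC)
cv2.imwrite("pics/c3.png",np.hstack([f(a),f(s)])); q=r.sense();print(q["time"],q["tool_pos"],q["ft_force"])
```

```text
6.375 [ 493.96479958 -112.64728799   94.56341821] [-4.6607406   0.5837656  16.45643581]
```

View pics/c3.png

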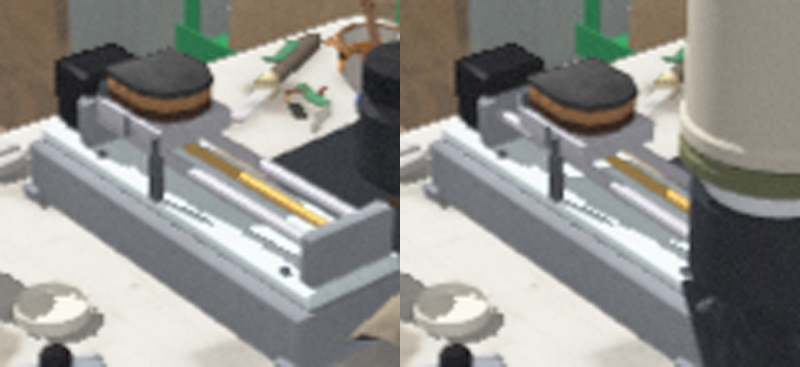

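The carriage is moving right: the heel's right edge went from x=212 to 236 in the crop. I'll measure that shift numerically.

Run:
```python
from bench import r
import cv2,numpy as np,pickle
s=r.snapshot("scene"); A=pickle.load(open("c.pkl","rb"))["scene"]; tm=r.sense()["time"]
k=8;up=lambda i:cv2.resize(i,None,fx=k,fy=k,interpolation=cv2.INTER_CUBIC)
t=up(A["color"][148:172,234:272]); 
m=cv2.matchTemplate(up(s["color"][140:190,225:300]),t,cv2.TM_CCOEFF_NORMED)
_,v,_,l=cv2.minMaxLoc(m); du=np.array([l[0]/k+225-234,l[1]/k+140-148])
R=np.array(s["R"]);T=np.array(s["t"])
def pr(X):
    c=R@X+T;return np.array([c[0]/c[2]*s["fx"]+s["cx"],c[1]/c[2]*s["fy"]+s["cy"]])
# heel centre, at z~130 through pixel (253,160)
K=R.T@np.array([(253-s["cx"])/s["fx"],(160-s["cy"])/s["fy"],1]);o=-R.T@T;X=o+K*(130-o[2])/K[2]
d=np.array([16.6,-297,0]);d/=np.linalg.norm(d)
g=(pr(X+d*25)-pr(X))/25
print(tm,v,du,X,g,du@g/(g@g))
```

```text
6.425 0.738284707069397 [7.125 3.625] [629.48570997 218.75980327 130.        ] [0.29662569 0.14221491] 24.294809807966118
```

Request:
apply_moves(
  angular=[
    [0,0,0],
    [0,0,0],
    [0,0,0],
    [0,0,0],
    [0,0,0],
    [0,0,0],
    [0,0,0],
    [0,0,0],
  ],
  travel=[
    [0,0,0],
    [0,0,0],
    [0,0,0],
    [0,0,0],
    [0,0,0],
    [0,0,0],
    [0,0,0],
    [0,0,0],
  ],
  jaw=[0,0,0,0,0,0,0,0],
)

```text
time: 7.42
tool_pos: [494.0, -112.6, 94.6]
tcp_rot: [-180.0, 0.2, 165.7]
ft_force: [-4.5, 1.1, 16.4]
finger_gap: 0.1
grip_force: 8.5
```

Run:
```python
from bench import r
import cv2,numpy as np,pickle
s=r.snapshot("scene"); A=pickle.load(open("c.pkl","rb"))["scene"]; tm=r.sense()["time"]
k=8;up=lambda i:cv2.resize(i,None,fx=k,fy=k,interpolation=cv2.INTER_CUBIC)
g=np.array([.2966,.1422])
for y0,y1,x0,x1 in((148,172,234,272),(150,168,236,269),(154,172,236,269)):
    m=cv2.matchTemplate(up(s["color"][140:200,225:310]),up(A["color"][y0:y1,x0:x1]),cv2.TM_CCOEFF_NORMED)
    _,v,_,l=cv2.minMaxLoc(m); du=np.array([l[0]/k+225-x0,l[1]/k+140-y0])
    print(tm,v,du,du@g/(g@g))
f=lambda i:cv2.resize(i[135:245,205:325,::-1],(400,367),interpolation=cv2.INTER_CUBIC)
cv2.imwrite("pics/c4.png",np.hstack([f(A["color"]),f(s["color"])]))
```

```text
7.475 0.6239539384841919 [10.75   5.875] 37.19184526824435
7.475 0.56805819272995 [10.875  6.   ] 37.69881248590474
7.475 0.9498704671859741 [10.5    5.625] 36.17791083292357
```

View pics/c4.png

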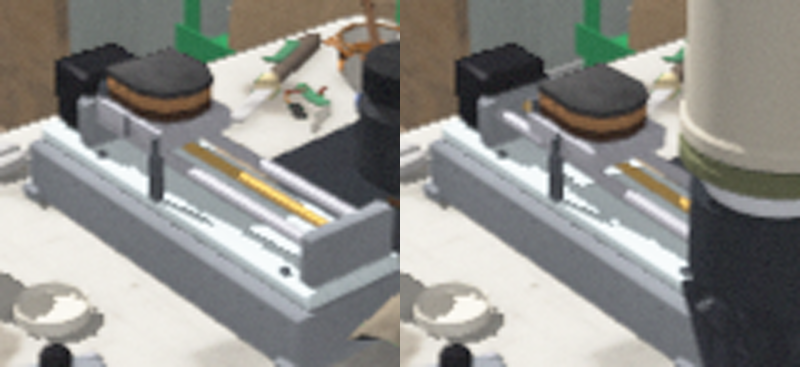

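The bed runs almost exactly along −y, so the corrected travel is about 38 mm now at about 11 mm/s. I'll hold one more row, then lift straight up.

Request:
apply_moves(
  angular=[
    [0,0,0],
    [0,0,0],
    [0,0,0],
    [0,0,0],
    [0,0,0],
    [0,0,0],
  ],
  travel=[
    [0,0,0],
    [0,0,1],
    [0,0,1],
    [0,0,1],
    [0,0,0],
    [0,0,0],
  ],
  jaw=[0,0,0,0,0,0],
)

```text
time: 8.22
tool_pos: [492.4, -112.1, 211.7]
tcp_rot: [180.0, -0.1, 165.7]
ft_force: [0.2, -0.3, -0.2]
finger_gap: -0.1
grip_force: 0.0
```

Request:
apply_moves(
  angular=[
    [0,0,0],
    [0,0,0],
    [0,0,0],
    [0,0,0],
    [0,0,0],
    [0,0,0],
    [0,0,0],
    [0,0,0],
    [0,0,0],
    [0,0,0],
    [0,0,0],
    [0,0,0],
  ],
  travel=[
    [0,0,1],
    [-0.48,0.96,0],
    [-0.48,0.96,0],
    [-0.48,0.96,0],
    [-0.48,0.96,0],
    [-0.48,0.96,0],
    [-0.48,0.96,0],
    [-0.48,0.96,0],
    [-0.48,0.96,0],
    [-0.48,0.96,0],
    [0,0,0],
    [0,0,0],
  ],
  jaw=[0,0,0,0,0,0,0,0,0,0,0,0],
)

```text
time: 9.72
tool_pos: [319.5, 232.9, 251.3]
tcp_rot: [-179.9, -0.1, 165.7]
ft_force: [0.9, 0.5, 1.1]
finger_gap: -0.0
grip_force: 0.0
```

Run:
```python
from bench import r
import cv2,numpy as np,pickle
s=r.snapshot("scene"); t=r.snapshot("top"); A=pickle.load(open("c.pkl","rb"))["scene"]
k=8;up=lambda i:cv2.resize(i,None,fx=k,fy=k,interpolation=cv2.INTER_CUBIC)
m=cv2.matchTemplate(up(s["color"][140:200,225:310]),up(A["color"][154:172,236:269]),cv2.TM_CCOEFF_NORMED)
_,v,_,l=cv2.minMaxLoc(m); du=np.array([l[0]/k+225-236,l[1]/k+140-154])
g=np.array([.273,.147]);print(v,du,du@g/(g@g),r.sense()["ft_force"])
a=cv2.resize(s["color"][135:315,205:345,::-1],(400,514),interpolation=cv2.INTER_CUBIC)
b=cv2.resize(t["color"][110:238,140:390,::-1],(400,205),interpolation=cv2.INTER_CUBIC)
o=np.zeros((514,800,3),np.uint8);o[:,:400]=a;o[:205,400:]=b;cv2.imwrite("pics/c5.png",o)
```

```text
0.9464138746261597 [10.75   6.125] 39.891874180865 [ 0.31622159  0.45099729 -0.3896999 ]
```

View pics/c5.png

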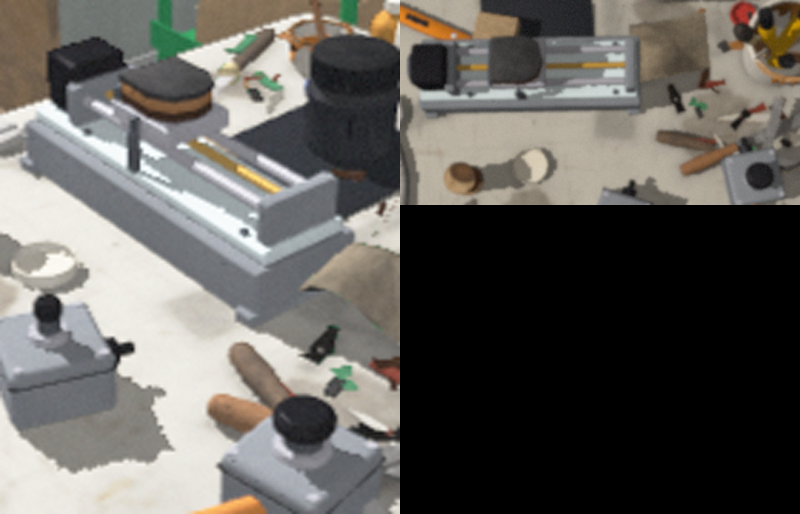

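The carriage has stopped at about 40 mm, and the heel front edge is past the pointer post at (133,145). The jog head at (305,420) is up, the other button is untouched, and the arm is clear.

```bash
python3 -c "
from bench import r
print(r.hand_in())"
```

```text
the job is handed in; nothing more can be done
None
```

The job is handed in: I held the jog button fully down for about 3.5 s (not the full four) and let it up. The carriage stopped at about 40 mm, at the pointer by my camera estimate, and the other button was left alone.

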